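# Hold a frame corner square with a triangle square

## Task

One bar of this aluminium frame corner is held by a single screw so far and leans inward. Pick up the blue triangle square, lay it flat on the plywood board inside the corner with its graduated side still up, and push its right-angle corner home so that one leg lies flush along the fixed bar and the other has swung the loose bar out until it lies flush along it too. Finish while still gripping the square and pressing it against both bars, so that the second screw can be fitted, and leave the screw tray, tape roll and carton where they are.

Things in the scene. Friction and masses are not known exactly. Their poses are not given: they have to be found in the camera images.
- square: Loose blue triangle square, graduated on top, 15 mm thick, 0.24 kg: two legs 130 mm long (from the outer right-angle corner), 16 mm wide, joined by a slanting bar 14 mm wide, open window between. Origin: underside, below the middle of the slanting bar. x and y run parallel to the legs, away from the right-angle corner, which lies at (-60, -60, 0) mm; z up.
- square_grip (a point): Middle of the slanting bar, half way up (7.5 mm), the place to grip: one finger in the window, one outside, closing along the square's (1, 1, 0), so that the legs' outer sides stay free for the bars. The slanting bar runs along (1, -1, 0), flat sides 7 mm either side of here. The window is 110 mm long beside it and reaches 54 mm from it to the inner right angle. Axes as the square's.
- square_corner (a point): Outer right-angle corner of the square, on the underside, where the outer edges of its two legs would meet; axes as the square's. The corner itself is cut away: the legs' outer faces begin 10 mm from it.
- board: Plywood assembly board, 210 x 210 mm, fixed on the bench, top surface 13 mm above the bench. Origin: under its centre, at bench height. x runs along the fixed bar, away from the corner joint; y runs along the loose bar when that is square, away from the joint; z up. The bars stand along its two low edges (low x and low y).
- inner_corner (a point): Where the inner faces of the two bars meet when the corner is square, on the board's top surface, at (-65, -65, 13) mm in the board's frame; axes as the board's. The square is home when its outer corner is here and its x and y are parallel to these.
- fixed_bar: Aluminium slotted bar, 20 x 20 mm, 190 mm long, screwed down on the board, top 20 mm above it. Its inner face is the plane y = 0 of inner_corner, from x = -20 to 170 mm there. Origin above the board's origin at the board's top surface; axes as the board's.
- loose_bar: Bar like the fixed one, 163 mm long, on the board, pivoting on one screw at (-10, 14) mm from inner_corner. Origin: on the pivot's axis, at the board's top; y runs along the bar to its free end 151 mm away, x towards the inside of the corner; inner face at x = 10 mm. A flat steel plate lies over the joint, 26 mm above the board with its screw heads, and does not overhang the inside.
- bar_swing (a joint): Angle of the loose bar in rad: 0 when the two bars are exactly square, positive when the loose bar leans into the corner (it starts at 0.07 to 0.16, that is its free end up to 25 mm inside). It turns stiffly and stays where it is left; a push of about 1 N on its free end turns it.
- screw_tray: Bystander: flat black tray with screws, 70 x 110 x 21 mm; origin under its centre.
- tape_roll: Bystander: amber roll of tape, 66 mm across, 19 mm high; origin under its centre.
- tip_carton: Bystander: small brown carton, 38 x 75 x 30 mm; origin under its centre.

How it is judged:
On the way:
1. the square is picked up clear of the bench (height (world z) of square above 0.02 m and contact force between the fingers and square above 1 N), for 0.2 s.
At the end, for the whole second after the job is handed in: Still gripped (over 2 N) and at rest, the square presses on each bar with over 1 N; loose bar square and square parallel to the fixed bar within 0.015 rad; its corner within 2.5 mm of the bars' corner along each bar and 4 mm of the board's surface; flat within 2 degrees, graduated side up (contact force between square and fixed_bar above 1 N and contact force between square and loose_bar above 1 N and contact force between the fingers and square above 2 N and value of joint bar_swing between -0.015 and 0.015 rad and angle between the x axis of square and the x axis of fixed_bar, either way round below 0.015 rad and x of square_corner in the frame of inner_corner between -0.0025 and 0.0025 m and y of square_corner in the frame of inner_corner between -0.0025 and 0.0025 m and z of square_corner in the frame of inner_corner between -0.004 and 0.004 m and angle between square's own z axis and vertical below 0.035 rad and linear speed of square below 0.01 m/s); the arm keeps its last pose, push and grip.
It fails at once if a bystander (tray, tape roll, carton) is moved by more than 20 mm (distance of any of screw_tray, tape_roll, tip_carton from where it was at the start of the episode above 0.02 m).
It also fails if it takes over 42 s, if anything falls off the work surface, if the arm or the gripper's body presses on something with over 40 N, if the wrist force passes 120 N, or if a joint passes its speed limit or range.

## Robot

A 7-joint arm with a two-finger parallel gripper is mounted at the origin on a cart in front of the work surface, level with it; the furniture and walls round the work are solid. World frame = base frame: x ahead of the robot, y to its left, z up, the work surface at z = 0. Lengths are in m, angles in rad, forces in N, time in s.
With the tool pointing down it reaches from about 0.4 to 0.9 m from the base axis. Payload 5.5 kg.
Tool frame: the origin (TCP) lies midway between the tips of the shut fingers; the grasp point (between the pads) lies 19 mm behind it; z points along the fingers, y is the line along which they close (so a half turn about z gives the same grasp; the last joint's range is limited). The gripper opens to 92 mm and grips with 3 to 60 N. Pads are 19 mm wide; open, the fingers measure 130 mm over their backs; the gripper's body (75 mm by 190 mm) begins 47 mm behind the grasp point.
Start: joints at [1.428, 0.501, -0.427, 1.55, 0.221, 1.138, -0.21], TCP at [0.257, -0.597, 0.227] pointing down, gripper open.
Joint ranges: [-2.88, 2.88], [-0.31, 2.03], [-1.54, 1.56], [0.2, 2.42], [-1.41, 4.55], [0.19, 2.02], [-2.57, 2.57]. Speed limits (rad/s): [2.57, 2.57, 3.14, 3.14, 3.14, 3.14, 3.14].

## Interface

Orientations are given as a unit quaternion [x, y, z, w].
In Python, from bench import sensors, cams, job_done gives the robot as it stands.
- The arm moves only by the tool arm_command, never from a script. Its arguments are lists of equal length, an entry for each row: "claw": the finger opening in cm, from 0 to 9.18; "linear": the shift along the tool's x, y, z in cm, a list of three; "twist": the turn, a rotation vector about the tool's x, y, z in degrees, a list of three. A call has 1 to 10 rows; each row shifts and turns the commanded pose from where the row before left it, along the tool's axes as they then stand; what a row does not reach is not made up. A row lasts 1/12 s, in which the tool goes at most 41.7 mm and 7.16 degrees, less where a joint would pass 70% of its speed; a pose out of reach is approached as far as the arm can. A call is refused whole if a number of a shift passes 4.17 or a number of a turn 7.16, either way. A call with a gripper value outside its range is refused whole. The fingers move at their own pace and stop on an object; "grip_force" is the grip in N (left out, the last holds). Time passes only in rows, so rows that do not move let the fingers close. It gives the time, the measured TCP pose, the force, the opening and the grip force at its end, in the units of the state.
- sensors.read_state(): the state, without advancing time (a new reading comes with each control period).
- cams.get_image(name): name is "scene" or "top" or "wrist"; returns a dict with "pixels" (420x560x3 uint8, blue, green, red), "range_z" (420x560 float32, m along the optical axis (not along the pixel's ray), 0 where there is no reading), "camera_matrix" (3x3 intrinsics, pixels), "pose" (4x4, takes a point from camera to world coordinates). Camera axes: x right, y down, z forward; pixel columns grow to the right and rows downward; lengths in m; the calibration is good to about 2 mm. A picture is of the moment at which its call begins.
- job_done(): hands the job in; it is judged then, once.
The state is a dict: "time": time; "joint_positions": joint angles; "qd": joint speeds; "effort": joint torques, N m; "position": TCP position; "orientation": TCP orientation; "contact_force": force on the tool from outside, world axes, zero at the start; "moment": the same for the moment, N m; "finger_gap": finger opening in m; "grip_force": force on a finger pad.
Only numpy, scipy, OpenCV 4.12 (cv2) and the standard library are available. Lean on these libraries where they do the work, as an engineer would, in place of code of your own. Each camera call takes 0.05 s, during which the arm holds its last target. There are 200 camera calls.

## Working session

There is one attempt and no reset: what is moved stays moved. The work goes in short steps, Python scripts to look and compute and a tool call to move; the robot and the scene stay as the last step left them, time stands still between calls to the robot, and variables do not carry over. Pictures are saved under pics/ and viewed, at most 10 in all, crops included, and the job is handed in when it is done.

Besides the shell and the picture viewer there is one more tool, called as name(argument=value, ...) on one line, values as JSON. arm_command: Moves the arm, as the interface text tells. Its arguments: {"type":"object","properties":{"claw":{"type":"array","items":{"type":"number"}},"linear":{"type":"array","items":{"type":"array","items":{"type":"number"}}},"twist":{"type":"array","items":{"type":"array","items":{"type":"number"}}},"grip_force":{"type":"number"}},"required":["claw","linear","twist"]}

```bash
mkdir -p pics; ls; python3 - <<'E'
from bench import sensors,cams
import cv2,numpy as np
s=sensors.read_state();print(s)
for n in("top","scene"):
    d=cams.get_image(n);cv2.imwrite(f"pics/{n}0.png",d["pixels"]);np.savez(f"{n}0.npz",**d);print(n,d["camera_matrix"],d["pose"])
E
```

```text
pics
{'time': 0.0, 'joint_positions': array([ 1.42816612,  0.50186076, -0.42676373,  1.55143871,  0.22081917,
        1.13833539, -0.21027724]), 'qd': array([ 0.00021398, -0.00176691,  0.00020685,  0.00021149,  0.000339  ,
        0.00064858,  0.00056961]), 'effort': array([-5.05583957e-04, -5.66588259e+01, -5.81621602e+00, -2.79116428e+01,
       -6.84493175e-02,  3.07438849e-02,  2.21351288e-04]), 'position': array([ 0.25626372, -0.59657953,  0.22567256]), 'orientation': array([ 9.79476812e-01,  2.01554439e-01, -1.83366445e-04, -9.74570235e-04]), 'contact_force': array([ 0.67709605, -0.83700402, -0.32848151]), 'moment': array([-0.02491928,  0.02466873,  0.00840259]), 'grip_force': 0.0, 'finger_gap': 0.09174844008882384}
top [[518.59022768   0.         280.89013336]
 [  0.         518.59022768 210.23579052]
 [  0.           0.           1.        ]] [[ 0.01864994 -0.99926288  0.033554    0.55754808]
 [-0.99977287 -0.01829224  0.010936   -0.24602823]
 [-0.01031416 -0.03375033 -0.99937707  1.13883377]
 [ 0.          0.          0.          1.        ]]
scene [[441.39643691   0.         274.77556437]
 [  0.         441.39643691 211.78067516]
 [  0.           0.           1.        ]] [[ 0.83373143  0.42106088 -0.35721091  0.99484612]
 [ 0.5520597  -0.6485799   0.52399829 -0.80233238]
 [-0.01104464 -0.63407559 -0.77319219  0.9076497 ]
 [ 0.          0.          0.          1.        ]]
```

View pics/top0.png

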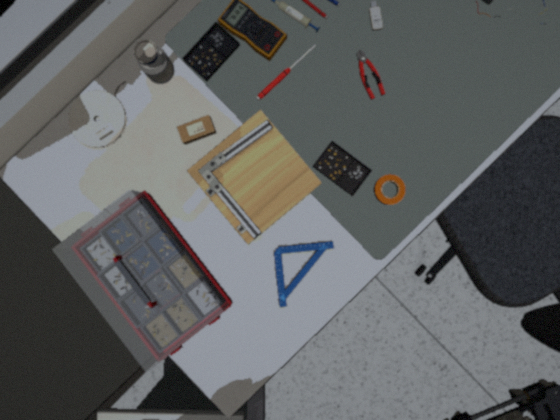

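View pics/scene0.png

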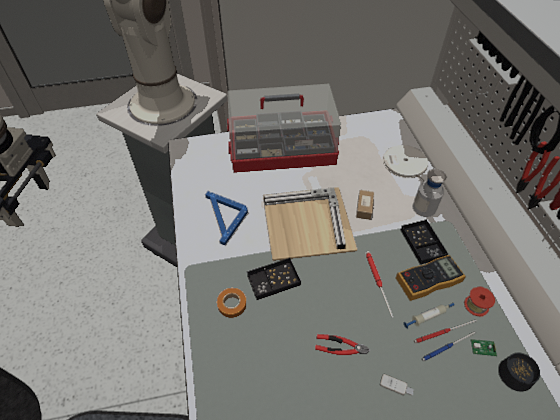

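The top view shows the blue square with its right-angle corner at about (275,248) and leg ends at (332,243) and (282,304). The board's joint is at about (208,172). The fixed bar runs down-right to (255,235), and the loose bar runs up-right to (268,127). The scene view agrees.

```bash
cat > h.py <<'E'
import cv2,numpy as np
from bench import sensors,cams
from scipy.spatial.transform import Rotation as R
def rays(d,uv,z):
    uv=np.asarray(uv,float).reshape(-1,2);K=d["camera_matrix"];T=d["pose"]
    r=np.c_[(uv-K[[0,1],[2,2]])/K[[0,1],[0,1]],np.ones(len(uv))]@T[:3,:3].T
    return T[:3,3]+r*((z-T[2,3])/r[:,2])[:,None]
def mask(d,lo,hi):
    return cv2.inRange(cv2.cvtColor(d["pixels"],cv2.COLOR_BGR2HSV),np.array(lo),np.array(hi))
def big(m):
    return max(cv2.findContours(m,cv2.RETR_EXTERNAL,cv2.CHAIN_APPROX_NONE)[0],key=cv2.contourArea)
def tri(d,z=.015):
    c=big(mask(d,(95,120,40),(125,255,255)));p=rays(d,c,z)[:,:2].astype(np.float32)
    t=cv2.minEnclosingTriangle(p.reshape(-1,1,2))[1].reshape(3,2)
    return c,p,t
E
python3 - <<'E'
from h import *
for n in("top","scene"):
    d=dict(np.load(n+"0.npz"))
    c,p,t=tri(d);print(n,"tri mm",(t*1e3).round(1).tolist(), [round(1e3*np.linalg.norm(t[i]-t[i-1]),1) for i in range(3)])
    m=mask(d,(8,60,90),(28,200,255))
    if n=="top":
        cc=[x for x in cv2.findContours(m,cv2.RETR_EXTERNAL,cv2.CHAIN_APPROX_NONE)[0] if cv2.contourArea(x)>300]
        for x in cc: print(cv2.boundingRect(x),cv2.contourArea(x))
    b=big(m);q=rays(d,b,.013)[:,:2].astype(np.float32)
    r=cv2.minAreaRect(q.reshape(-1,1,2));print("board",np.array(r[0])*1e3,np.array(r[1])*1e3,r[2],(cv2.boxPoints(r)*1e3).round(1).tolist())
d=dict(np.load("top0.npz"))
im=d["pixels"][90:320,170:360].copy();cv2.imwrite("pics/topc.png",cv2.resize(im,None,fx=3.1,fy=2.6) if 0 else cv2.resize(im,None,fx=2.6,fy=2.6,interpolation=cv2.INTER_CUBIC))
w=cams.get_image("wrist");cv2.imwrite("pics/w0.png",w["pixels"]);print(w["camera_matrix"],w["pose"])
E
```

```text
top tri mm [[531.5999755859375, -356.3999938964844], [378.29998779296875, -236.39999389648438], [514.7999877929688, -219.60000610351562]] [np.float32(137.9), np.float32(194.7), np.float32(137.5)]
(212, 121, 109, 111) 5759.5
(177, 116, 38, 26) 528.0
(188, 110, 80, 120) 1143.0
board [ 668.67786646 -199.48658347] [176.53535306 169.68922317] 41.17906951904297 [[546.4000244140625, -193.6999969482422], [658.0999755859375, -321.5], [791.0, -205.1999969482422], [679.2999877929688, -77.5]]
scene tri mm [[379.5, -238.3000030517578], [520.0, -220.0], [537.2999877929688, -363.3999938964844]] [np.float32(201.5), np.float32(141.7), np.float32(144.5)]
board [ 669.70056295 -177.19238997] [209.28262174 208.8458389 ] 41.056610107421875 [[522.2000122070312, -167.1999969482422], [659.4000244140625, -324.70001220703125], [817.2000122070312, -187.1999969482422], [680.0, -29.700000762939453]]
[[364.13757579   0.         273.992688  ]
 [  0.         364.13757579 215.58341127]
 [  0.           0.           1.        ]] [[ 0.39554919 -0.87982597 -0.2635282   0.32670362]
 [-0.91844388 -0.37932211 -0.11214088 -0.56651377]
 [-0.00129762  0.28639309 -0.95811133  0.38401992]
 [ 0.          0.          0.          1.        ]]
```

View pics/topc.png

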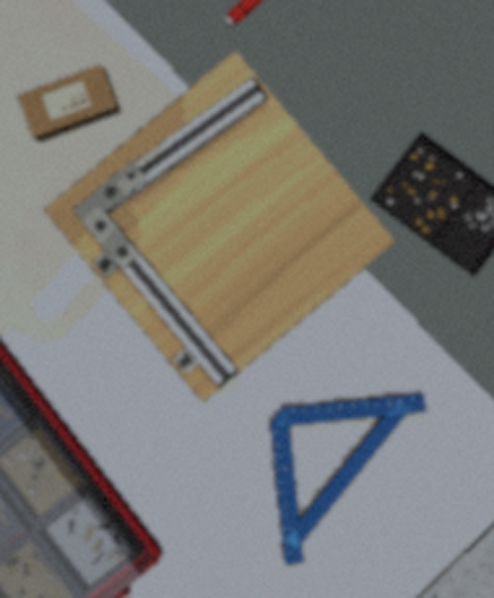

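View pics/w0.png

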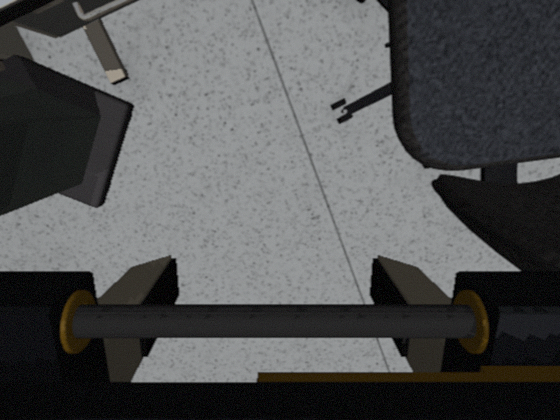

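The crop and wrist views confirm the layout: square left of the tray, corner joint clear, and floor under the wrist camera. The square's centre is about (465,-287) mm with yaw about 187°. The board's yaw is about 221° and the inner corner is about (676,-86) mm. I'll move above the square and refine from there.

arm_command(claw=[9, 8, 7, 6, 5, 4, 3.6, 3.6, 3.6, 3.6], linear=[[2.6, -1.7, 0], [2.6, -1.7, 0], [2.6, -1.7, 0], [2.6, -1.7, 0], [2.6, -1.7, 0], [2.6, -1.7, 0], [2.6, -1.7, 0], [2.6, -1.7, 0], [2.6, -1.7, 0], [2.6, -1.7, 0]], twist=[[0, 0, 0], [0, 0, 0], [0, 0, 0], [0, 0, 0], [0, 0, 0], [0, 0, 0], [0, 0, 0], [0, 0, 0], [0, 0, 0], [0, 0, 0]])

```text
time: 0.98
position: [0.4288, -0.3369, 0.2266]
orientation: [0.979, 0.201, -0.0, -0.0]
contact_force: [0.8, -0.9, -0.1]
finger_gap: 0.0372
grip_force: 0.0
```

arm_command(claw=[3.6, 3.6, 3.6, 3.6, 3.6, 3.6, 3.6, 3.6, 3.6, 3.6], linear=[[0, 0, 0], [0, 0, 0], [0, 0, 0], [0, 0, 0], [0, 0, 0], [0, 0, 0], [0, 0, 0], [0, 0, 0], [0, 0, 0], [0, 0, 0]], twist=[[0, 0, 6.5], [0, 0, 6.5], [0, 0, 6.5], [0, 0, 6.5], [0, 0, 6.5], [0, 0, 6.5], [0, 0, 6.5], [0, 0, 6.5], [0, 0, 6.5], [0, 0, 2.5]])

```text
time: 1.82
position: [0.4282, -0.3382, 0.2265]
orientation: [0.945, -0.326, -0.0, -0.0]
contact_force: [-0.1, -0.6, 0.1]
finger_gap: 0.0361
grip_force: 0.0
```

```bash
python3 - <<'E'
from h import *
s=sensors.read_state();M=R.from_quat(s["orientation"]).as_matrix();print(s["position"],M.round(4),s["finger_gap"],s["joint_positions"].round(2))
d=cams.get_image("wrist");cv2.imwrite("pics/w1.png",d["pixels"]);np.savez("w1.npz",**d)
c,p,t=tri(d);print("wrist tri",(t*1e3).round(1).tolist(),cv2.boundingRect(c))
d=cams.get_image("scene");np.savez("s1.npz",**d)
d=dict(np.load("top0.npz"));m=mask(d,(8,60,90),(28,200,255))
m[:,:150]=0
q=np.vstack([x for x in cv2.findContours(m,cv2.RETR_EXTERNAL,cv2.CHAIN_APPROX_NONE)[0] if cv2.contourArea(x)>1000])
r=cv2.minAreaRect(rays(d,q,.013)[:,:2].astype(np.float32).reshape(-1,1,2));print(r,(cv2.boxPoints(r)*1e3).round(1).tolist())
E
```

```text
[ 0.42816748 -0.33818052  0.22648524] [[ 7.872e-01 -6.167e-01 -5.000e-04]
 [-6.167e-01 -7.872e-01  3.000e-04]
 [-6.000e-04  1.000e-04 -1.000e+00]] 0.036145322737119207 [ 0.92  0.31 -0.37  1.82  0.13  1.04 -1.73]
wrist tri [[531.2999877929688, -363.1000061035156], [383.0, -236.10000610351562], [513.4000244140625, -220.1999969482422]] (139, 99, 89, 162)
((0.6685847043991089, -0.17351126670837402), (0.20973928272724152, 0.20866459608078003), 40.89970779418945) [[521.0, -163.3000030517578], [657.5999755859375, -321.0], [816.2000122070312, -183.6999969482422], [679.5, -26.0]]
```

View pics/w1.png

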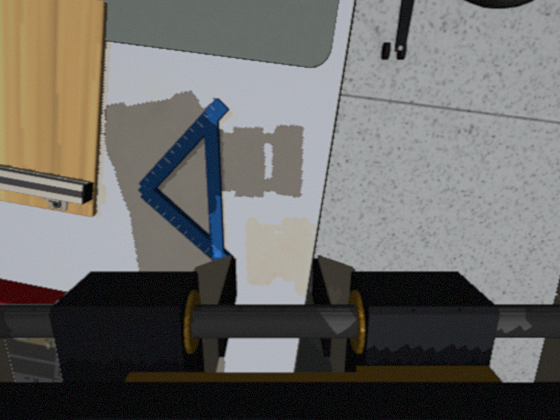

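The wrist view shows the triangle with its corner at (140,187) and the slanting bar from (220,105) to (218,250), nearly parallel to the finger pads. It gives the same pose as the other two views. Moving in to grasp.

arm_command(claw=[3.6, 3.6, 3.6, 3.6, 3.6, 3.6, 3.6, 3.6, 3.6, 3.6], linear=[[-0.2, -3.1, 0], [-0.2, -3.1, 0], [0, 0, 3], [0, 0, 3.5], [0, 0, 3.5], [0, 0, 3.5], [0, 0, 3.5], [0, 0, 3], [0, 0, 1.5], [0, 0, 0.6]], twist=[[0, 0, 0], [0, 0, 0], [0, 0, 0], [0, 0, 0], [0, 0, 0], [0, 0, 0], [0, 0, 0], [0, 0, 0], [0, 0, 0], [0, 0, 0]])

```text
time: 2.75
position: [0.4609, -0.2854, 0.0025]
orientation: [0.947, -0.323, -0.003, -0.001]
contact_force: [-0.2, -0.4, 0.2]
finger_gap: 0.0363
grip_force: 0.0
```

arm_command(claw=[3, 2, 1, 0.5, 0.5, 0.5, 0.5, 0.5], linear=[[0, 0, 0], [0, 0, 0], [0, 0, 0], [0, 0, 0], [0, 0, 0], [0, 0, 0], [0, 0, 0], [0, 0, 0]], twist=[[0, 0, 0], [0, 0, 0], [0, 0, 0], [0, 0, 0], [0, 0, 0], [0, 0, 0], [0, 0, 0], [0, 0, 0]], grip_force=40)

```text
time: 3.42
position: [0.4646, -0.2876, 0.0073]
orientation: [0.946, -0.323, 0.002, 0.0]
contact_force: [0.7, -0.0, 7.1]
finger_gap: 0.0137
grip_force: 40.0
```

```bash
python3 - <<'E'
from h import *
s=sensors.read_state();M=R.from_quat(s["orientation"]).as_matrix();print(s["position"],M.round(4),s["finger_gap"],s["grip_force"],s["contact_force"])
d=cams.get_image("wrist");cv2.imwrite("pics/w2.png",d["pixels"])
d=cams.get_image("top");c,p,t=tri(d);print((t*1e3).round(1).tolist())
E
```

```text
[ 0.46456842 -0.28755645  0.00733102] [[ 7.908e-01 -6.121e-01  2.600e-03]
 [-6.121e-01 -7.908e-01 -1.700e-03]
 [ 3.100e-03 -3.000e-04 -1.000e+00]] 0.013681065077404868 40.000746846199036 [ 0.71138135 -0.04573789  7.05265965]
[[519.2999877929688, -268.79998779296875], [531.9000244140625, -362.70001220703125], [490.8999938964844, -313.20001220703125]]
```

View pics/w2.png

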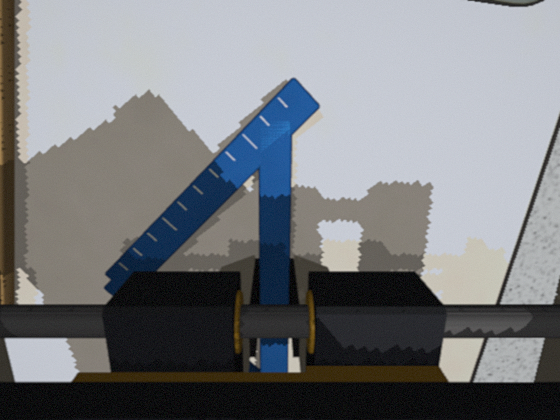

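The square is gripped on the middle of its slanting bar, which is upright in the picture at column 275 between the pads. Next I lift, carry and turn it.

arm_command(claw=[0.5, 0.5, 0.5, 0.5, 0.5, 0.5, 0.5, 0.5, 0.5, 0.5], linear=[[0, 0, -1], [0, 0, -2], [0, 0, -2.5], [0, 0, -2.5], [0, 0, -2], [0, 0, 0], [0, 0, 0], [0, 0, 0], [0.5, -1, 0], [0.8, -1.6, 0]], twist=[[0, 0, 0], [0, 0, 0], [0, 0, 0], [0, 0, 0], [0, 0, 0], [0, 0, 0], [0, 0, 0], [0, 0, 0], [0, 0, 0], [0, 0, 0]])

```text
time: 4.35
position: [0.4869, -0.2749, 0.1039]
orientation: [0.946, -0.325, -0.002, 0.0]
contact_force: [0.5, -1.2, -2.7]
finger_gap: 0.0136
grip_force: 40.0
```

arm_command(claw=[0.5, 0.5, 0.5, 0.5, 0.5, 0.5, 0.5, 0.5, 0.5, 0.5], linear=[[1, -2, 0], [1, -2, 0], [1, -2, 0], [1, -2, 0], [1, -2, 0], [1, -2, 0], [1, -2, 0], [0.6, -1.2, 0], [0.4, -1, 0], [0, 0, 0]], twist=[[0, 0, 0], [0, 0, 0], [0, 0, 0], [0, 0, 0], [0, 0, 0], [0, 0, 0], [0, 0, 0], [0, 0, 0], [0, 0, 0], [0, 0, 0]])

```text
time: 5.18
position: [0.6534, -0.1915, 0.104]
orientation: [0.947, -0.322, -0.001, -0.001]
contact_force: [-0.6, 1.6, -2.3]
finger_gap: 0.0132
grip_force: 40.0
```

arm_command(claw=[0.5, 0.5, 0.5, 0.5, 0.5, 0.5, 0.5, 0.5, 0.5, 0.5], linear=[[0, 0, 0], [0, 0, 0], [0, 0, 0], [0, 0, 0], [0, 0, 0], [0, 0, 0], [0, 0, 0], [0, 0, 0], [0, 0, 0], [0, 0, 0]], twist=[[0, 0, -4], [0, 0, -5], [0, 0, -5], [0, 0, -5], [0, 0, -5], [0, 0, -5], [0, 0, -4.7], [0, 0, 0], [0, 0, 0], [0, 0, 0]])

```text
time: 6.02
position: [0.6511, -0.1956, 0.1052]
orientation: [0.999, -0.037, -0.001, 0.0]
contact_force: [0.1, -0.0, -3.1]
finger_gap: 0.0136
grip_force: 40.0
```

```bash
cat > look.py <<'E'
import sys
from h import *
s=sensors.read_state();M=R.from_quat(s["orientation"]).as_matrix();print("TCP",(s["position"]*1e3).round(1),"xyaw",np.degrees(np.arctan2(M[1,0],M[0,0])).round(2),"tilt",M[:,2].round(4),s["finger_gap"].round(4),s["grip_force"].round(1),"F",s["contact_force"].round(1),"M",s["moment"].round(2),s["joint_positions"].round(2))
k=sys.argv[1];ims=[]
for n in("wrist","scene","top"):
    d=cams.get_image(n);np.savez(f"{n}_{k}.npz",**d);ims.append(d["pixels"])
c=ims[1][160:300,200:400];t=ims[2][90:260,170:350]
cv2.imwrite(f"pics/{k}.png",np.hstack([cv2.resize(ims[0],(400,300)),cv2.resize(t,(400,378))[:300]]) if len(sys.argv)<3 else ims[0])
E
python3 look.py p3
```

```text
Traceback (most recent call last):
  File "look.py", line 3, in <module>
    s=sensors.read_state();M=R.from_quat(s["orientation"]).as_matrix();print("TCP",(s["position"]*1e3).round(1),"xyaw",np.degrees(np.arctan2(M[1,0],M[0,0])).round(2),"tilt",M[:,2].round(4),s["finger_gap"].round(4),s["grip_force"].round(1),"F",s["contact_force"].round(1),"M",s["moment"].round(2),s["joint_positions"].round(2))
                                                                                                                                                                                             ^^^^^^^^^^^^^^^^^^^^^
AttributeError: 'float' object has no attribute 'round'
```

```bash
sed -i 's/s\["finger_gap"\].round(4),s\["grip_force"\].round(1)/s["finger_gap"],s["grip_force"]/' look.py; python3 look.py p3
```

```text
TCP [ 651.1 -195.6  105.2] xyaw -4.22 tilt [-0.001 -0.    -1.   ] 0.013633833780314115 40.00146746635437 F [ 0.1 -0.  -3.1] M [ 0.05 -0.08 -0.03] [ 0.58  0.7  -0.49  1.56  0.37  0.98 -1.66]
```

View pics/p3.png

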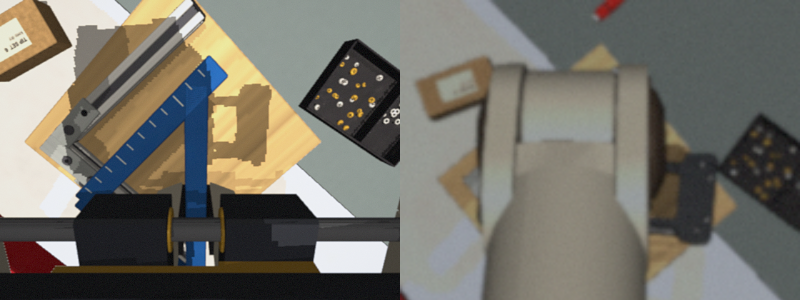

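```bash
python3 - <<'E'
from h import *
d=dict(np.load("wrist_p3.npz"))
th=np.radians(220.95);c,s=np.cos(th),np.sin(th);A=np.array([[c,s],[-s,c]]);ic=np.array([.6751,-.0828])
f=lambda uv,z:((rays(d,uv,z)[:,:2]-ic)@A.T*1e3).round(1).tolist()
print("bar inner top edge",f([(287,31),(140,168)],.033))
print("sq outer",f([(290,80),(109,273)],.113))
tcp=np.array([.6511,-.1956]);print("tcp",((tcp-ic)@A.T*1e3).round(1))
# board edges: wood mask
m=mask(d,(8,50,60),(28,220,255));m[260:]=0
for nm,(p,q) in dict(lowx=((35,200),(120,80)),highy=((275,15),(430,180))).items():pass
b=big(m);w=(rays(d,b,.013)[:,:2]-ic)@A.T*1e3
px=b.reshape(-1,2);sel=(px[:,1]<250)&(px[:,1]>5)
w=w[sel];px=px[sel]
for ax,lo,hi,o in((0,-60,-25,1),(1,150,185,0)):
    k=(w[:,ax]>lo)&(w[:,ax]<hi)
    if k.sum()>10:print(ax,k.sum(),np.percentile(w[k,ax],[10,50,90]).round(1),"slope",np.polyfit(w[k,o],w[k,ax],1).round(4))
cv2.imwrite("pics/p3w.png",d["pixels"][:300])
E
```

```text
bar inner top edge [[14.3, 158.8], [4.4, 37.6]]
sq outer [[35.7, 135.5], [36.2, 20.3]]
tcp [92.1 69.5]
1 250 [161.3 168.2 168.5] slope [-2.100000e-03  1.667122e+02]
```

View pics/p3w.png

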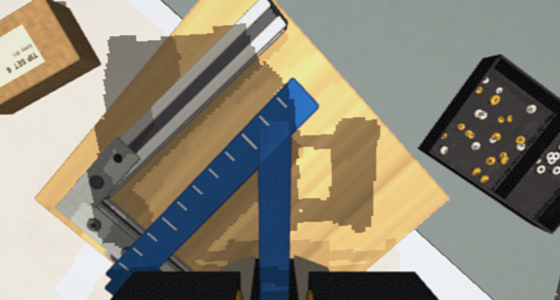

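The picture shows the loose bar leaning in by about 0.08 rad, and the square well inside it, with roughly 20 mm clear. I'll nudge it 4 mm further from the fixed bar and descend to just above the board.

arm_command(claw=[0.5, 0.5, 0.5, 0.5, 0.5, 0.5, 0.5, 0.5, 0.5, 0.5], linear=[[0.3, 0.3, 0], [0, 0, 1], [0, 0, 2], [0, 0, 2], [0, 0, 1.5], [0, 0, 1], [0, 0, 0.4], [0, 0, 0], [0, 0, 0], [0, 0, 0]], twist=[[0, 0, 0], [0, 0, 0], [0, 0, 0], [0, 0, 0], [0, 0, 0], [0, 0, 0], [0, 0, 0], [0, 0, 0], [0, 0, 0], [0, 0, 0]])

```text
time: 7.0
position: [0.6557, -0.1985, 0.028]
orientation: [0.999, -0.035, 0.001, 0.0]
contact_force: [-0.7, -1.3, -3.5]
finger_gap: 0.0132
grip_force: 40.0
```

arm_command(claw=[0.5, 0.5, 0.5, 0.5, 0.5, 0.5], linear=[[0, 0, 0.1], [0, 0, 0.1], [0, 0, 0.1], [0, 0, 0.1], [0, 0, 0], [0, 0, 0]], twist=[[0, 0, 0], [0, 0, 0], [0, 0, 0], [0, 0, 0], [0, 0, 0], [0, 0, 0]])

```text
time: 7.5
position: [0.6545, -0.1984, 0.0227]
orientation: [0.999, -0.035, -0.0, 0.0]
contact_force: [-0.0, 0.2, -3.6]
finger_gap: 0.0138
grip_force: 40.0
```

```bash
python3 look.py p4 w
```

```text
TCP [ 654.5 -198.4   22.7] xyaw -4.05 tilt [-1.e-04 -0.e+00 -1.e+00] 0.013825803897620587 40.00149607658386 F [-0.   0.2 -3.6] M [-0.04 -0.   -0.  ] [ 0.56  0.8  -0.45  1.58  0.43  0.86 -1.69]
```

arm_command(claw=[0.5, 0.5, 0.5, 0.5], linear=[[0, 0, 0.1], [0, 0, 0.1], [0, 0, 0], [0, 0, 0]], twist=[[0, 0, 0], [0, 0, 0], [0, 0, 0], [0, 0, 0]])

```text
time: 7.98
position: [0.6547, -0.1983, 0.0207]
orientation: [0.999, -0.035, 0.0, -0.0]
contact_force: [-0.6, -0.5, -2.2]
finger_gap: 0.0132
grip_force: 40.0
```

arm_command(claw=[0.5, 0.5, 0.5, 0.5], linear=[[0, 0, 0.05], [0, 0, 0], [0, 0, 0], [0, 0, 0]], twist=[[0, 0, 0], [0, 0, 0], [0, 0, 0], [0, 0, 0]])

```text
time: 8.32
position: [0.6547, -0.1984, 0.0204]
orientation: [0.999, -0.035, 0.0, 0.0]
contact_force: [-1.4, -0.1, -0.3]
finger_gap: 0.0133
grip_force: 40.0
```

The square rests on the board. Now I slide it towards the fixed bar, which is tool (-1,-1).

arm_command(claw=[0.5, 0.5, 0.5, 0.5, 0.5, 0.5, 0.5], linear=[[-0.14, -0.14, 0], [-0.14, -0.14, 0], [-0.14, -0.14, 0], [-0.14, -0.14, 0], [0, 0, 0], [0, 0, 0], [0, 0, 0]], twist=[[0, 0, 0], [0, 0, 0], [0, 0, 0], [0, 0, 0], [0, 0, 0], [0, 0, 0], [0, 0, 0]])

```text
time: 8.9
position: [0.6493, -0.1919, 0.0204]
orientation: [0.999, -0.035, -0.0, -0.0]
contact_force: [-1.0, 0.9, 1.6]
finger_gap: 0.0132
grip_force: 40.0
```

arm_command(claw=[0.5, 0.5, 0.5, 0.5], linear=[[-0.14, -0.14, 0], [0, 0, 0], [0, 0, 0], [0, 0, 0]], twist=[[0, 0, 0], [0, 0, 0], [0, 0, 0], [0, 0, 0]])

```text
time: 9.23
position: [0.6484, -0.191, 0.0204]
orientation: [0.999, -0.035, 0.0, 0.0]
contact_force: [0.4, -0.6, -0.2]
finger_gap: 0.0132
grip_force: 40.0
```

```bash
python3 look.py p5 w
```

```text
TCP [ 648.4 -191.    20.4] xyaw -4.05 tilt [ 5.e-04 -1.e-04 -1.e+00] 0.01319447903171122 39.99747455120087 F [ 0.4 -0.6 -0.2] M [-0.04 -0.06 -0.06] [ 0.55  0.8  -0.45  1.6   0.43  0.84 -1.71]
```

arm_command(claw=[0.5, 0.5, 0.5, 0.5], linear=[[-0.14, -0.14, 0], [0, 0, 0], [0, 0, 0], [0, 0, 0]], twist=[[0, 0, 0], [0, 0, 0], [0, 0, 0], [0, 0, 0]])

```text
time: 9.72
position: [0.647, -0.1896, 0.0204]
orientation: [0.999, -0.035, 0.0, 0.0]
contact_force: [1.5, -1.5, 1.1]
finger_gap: 0.0134
grip_force: 40.0
```

arm_command(claw=[0.5, 0.5, 0.5, 0.5], linear=[[-0.14, -0.14, 0], [0, 0, 0], [0, 0, 0], [0, 0, 0]], twist=[[0, 0, 0], [0, 0, 0], [0, 0, 0], [0, 0, 0]])

```text
time: 10.05
position: [0.6461, -0.1887, 0.0204]
orientation: [0.999, -0.035, 0.001, 0.0]
contact_force: [3.7, -3.3, -1.3]
finger_gap: 0.0133
grip_force: 40.0
```

```bash
python3 look.py p6 w
```

```text
TCP [ 646.1 -188.7   20.4] xyaw -4.07 tilt [ 1.4e-03 -8.0e-04 -1.0e+00] 0.013291222267255098 39.99697029590607 F [ 3.7 -3.3 -1.3] M [-0.74 -0.89  0.01] [ 0.55  0.79 -0.45  1.61  0.43  0.84 -1.71]
```

View pics/p6.png

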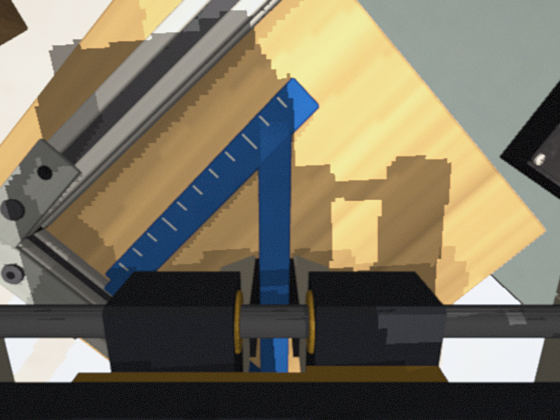

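The wrist view shows the square flat on the board with its leg parallel to the loose bar's side, at about (110,285) to (290,80), and the gap still open. The force on the fixed bar is about 5 N, so contact is made. Next I slide towards the loose bar, which is tool (+1,-1).

arm_command(claw=[0.5, 0.5, 0.5, 0.5, 0.5, 0.5, 0.5, 0.5, 0.5, 0.5], linear=[[0.14, -0.14, 0], [0.14, -0.14, 0], [0.14, -0.14, 0], [0.14, -0.14, 0], [0.14, -0.14, 0], [0.14, -0.14, 0], [0.14, -0.14, 0], [0.14, -0.14, 0], [0, 0, 0], [0, 0, 0]], twist=[[0, 0, 0], [0, 0, 0], [0, 0, 0], [0, 0, 0], [0, 0, 0], [0, 0, 0], [0, 0, 0], [0, 0, 0], [0, 0, 0], [0, 0, 0]])

```text
time: 11.03
position: [0.6556, -0.1805, 0.0204]
orientation: [0.999, -0.036, -0.002, 0.002]
contact_force: [-2.6, -6.7, 4.5]
finger_gap: 0.0136
grip_force: 40.0
```

arm_command(claw=[0.5, 0.5, 0.5, 0.5, 0.5, 0.5, 0.5, 0.5, 0.5], linear=[[0.14, -0.14, 0], [0.14, -0.14, 0], [0.14, -0.14, 0], [0.14, -0.14, 0], [0.14, -0.14, 0], [0.14, -0.14, 0], [0, 0, 0], [0, 0, 0], [0, 0, 0]], twist=[[0, 0, 0], [0, 0, 0], [0, 0, 0], [0, 0, 0], [0, 0, 0], [0, 0, 0], [0, 0, 0], [0, 0, 0], [0, 0, 0]])

```text
time: 11.78
position: [0.6646, -0.1728, 0.0204]
orientation: [0.999, -0.036, -0.002, 0.002]
contact_force: [-2.2, -5.8, 4.2]
finger_gap: 0.0133
grip_force: 40.0
```

```bash
cat > st.py <<'E'
from h import *
th=np.radians(220.95);c,s=np.cos(th),np.sin(th);A=np.array([[c,s],[-s,c]]);ic=np.array([.6751,-.0828])
S=sensors.read_state();M=R.from_quat(S["orientation"]).as_matrix()
print("t",S["time"],"tcp board",(A@(S["position"][:2]-ic)*1e3).round(1),"z",S["position"][2]*1e3,"F board",(A@S["contact_force"][:2]).round(1),S["contact_force"][2],"Mom",S["moment"].round(2),"yaw",np.degrees(np.arctan2(M[1,0],M[0,0])).round(2),"tilt",M[:2,2].round(4))
E
python3 st.py
```

```text
t 11.7833 tcp board [66.9 61.1] z 20.43419709831238 F board [5.5 3. ] 4.22720703864885 Mom [-1.42  0.5   0.09] yaw -4.15 tilt [-0.0034 -0.0034]
```

arm_command(claw=[0.5, 0.5, 0.5, 0.5, 0.5, 0.5], linear=[[0.14, -0.14, 0], [0.14, -0.14, 0], [0.14, -0.14, 0], [0, 0, 0], [0, 0, 0], [0, 0, 0]], twist=[[0, 0, 0], [0, 0, 0], [0, 0, 0], [0, 0, 0], [0, 0, 0], [0, 0, 0]])

```text
time: 12.28
position: [0.6684, -0.1694, 0.0204]
orientation: [0.999, -0.036, -0.002, 0.002]
contact_force: [-4.2, -6.0, 6.2]
finger_gap: 0.0135
grip_force: 40.0
```

```bash
python3 st.py
```

```text
t 12.2833 tcp board [61.8 61. ] z 20.380075467555567 F board [7.1 1.8] 6.209807817617695 Mom [-1.46  0.88  0.03] yaw -4.17 tilt [-0.0047 -0.0039]
```

arm_command(claw=[0.5, 0.5, 0.5, 0.5, 0.5], linear=[[0.1, -0.1, 0], [0, 0, 0], [0, 0, 0], [0, 0, 0], [0, 0, 0]], twist=[[0, 0, 0], [0, 0, 0], [0, 0, 0], [0, 0, 0], [0, 0, 0]])

```text
time: 12.7
position: [0.6693, -0.1687, 0.0204]
orientation: [0.999, -0.036, -0.002, 0.002]
contact_force: [-5.8, -6.5, 7.1]
finger_gap: 0.0134
grip_force: 40.0
```

```bash
python3 st.py
```

```text
t 12.7 tcp board [60.7 61.1] z 20.422728789444285 F board [8.7 1.1] 7.085926119454043 Mom [-1.45  1.03  0.01] yaw -4.18 tilt [-0.0051 -0.0042]
```

arm_command(claw=[0.5, 0.5, 0.5, 0.5, 0.5], linear=[[0, -0.2, 0], [0.05, -0.05, 0], [0, 0, 0], [0, 0, 0], [0, 0, 0]], twist=[[0, 0, 0], [0, 0, 0], [0, 0, 0], [0, 0, 0], [0, 0, 0]])

```text
time: 13.12
position: [0.67, -0.168, 0.0204]
orientation: [0.999, -0.037, -0.002, 0.003]
contact_force: [-3.6, -8.9, 5.6]
finger_gap: 0.0136
grip_force: 40.0
```

```bash
python3 st.py
```

```text
t 13.1167 tcp board [59.7 61. ] z 20.405327570061875 F board [8.6 4.4] 5.603647150827322 Mom [-2.08  0.92  0.06] yaw -4.23 tilt [-0.0048 -0.006 ]
```

arm_command(claw=[0.5, 0.5, 0.5, 0.5, 0.5], linear=[[0, -0.2, 0], [0, 0, 0], [0, 0, 0], [0, 0, 0], [0, 0, 0]], twist=[[0, 0, 0], [0, 0, 0], [0, 0, 0], [0, 0, 0], [0, 0, 0]])

```text
time: 13.53
position: [0.6703, -0.1677, 0.0204]
orientation: [0.999, -0.037, -0.002, 0.004]
contact_force: [-3.9, -12.3, 5.8]
finger_gap: 0.0134
grip_force: 40.0
```

```bash
python3 st.py
```

```text
t 13.5333 tcp board [59.2 61. ] z 20.414651330875937 F board [11.   6.7] 5.835540624479137 Mom [-2.57  0.74  0.07] yaw -4.29 tilt [-0.0042 -0.0077]
```

arm_command(claw=[0.5, 0.5, 0.5, 0.5, 0.5, 0.5], linear=[[0.1, -0.2, 0], [0, 0, 0], [0, 0, 0], [0, 0, 0], [0, 0, 0], [0, 0, 0]], twist=[[0, 0, 0], [0, 0, 0], [0, 0, 0], [0, 0, 0], [0, 0, 0], [0, 0, 0]])

```text
time: 14.03
position: [0.6713, -0.1669, 0.0204]
orientation: [0.999, -0.038, -0.002, 0.005]
contact_force: [-3.1, -13.9, 5.8]
finger_gap: 0.0134
grip_force: 40.1
```

```bash
python3 st.py; python3 look.py p7 w
```

```text
t 14.0333 tcp board [58. 61.] z 20.40201067236273 F board [11.4  8.5] 5.797972722050769 Mom [-2.89  0.76  0.06] yaw -4.32 tilt [-0.0045 -0.0089]
TCP [ 671.3 -166.9   20.4] xyaw -4.32 tilt [-0.0045 -0.0089 -1.    ] 0.013400980696564318 40.05827307701111 F [ -3.1 -13.9   5.8] M [-2.89  0.76  0.06] [ 0.49  0.82 -0.44  1.55  0.43  0.87 -1.75]
```

View pics/p7.png

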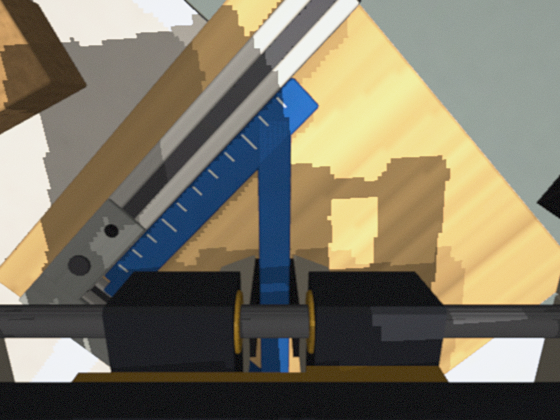

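arm_command(claw=[0.5, 0.5, 0.5, 0.5, 0.5, 0.5], linear=[[0.07, -0.07, 0], [0, 0, 0], [0, 0, 0], [0, 0, 0], [0, 0, 0], [0, 0, 0]], twist=[[0, 0, 0], [0, 0, 0], [0, 0, 0], [0, 0, 0], [0, 0, 0], [0, 0, 0]])

```text
time: 14.68
position: [0.6713, -0.1669, 0.0204]
orientation: [0.999, -0.038, -0.003, 0.005]
contact_force: [-5.7, -13.9, 6.8]
finger_gap: 0.0136
grip_force: 40.1
```

```bash
python3 st.py
```

```text
t 14.6833 tcp board [58. 61.] z 20.407562273494253 F board [13.4  6.8] 6.836892234498793 Mom [-3.05  1.21  0.09] yaw -4.35 tilt [-0.0059 -0.0096]
```

arm_command(claw=[0.5, 0.5, 0.5, 0.5, 0.5, 0.5], linear=[[0.1, -0.1, 0], [0, 0, 0], [0, 0, 0], [0, 0, 0], [0, 0, 0], [0, 0, 0]], twist=[[0, 0, 0], [0, 0, 0], [0, 0, 0], [0, 0, 0], [0, 0, 0], [0, 0, 0]])

```text
time: 15.18
position: [0.6713, -0.1669, 0.0204]
orientation: [0.999, -0.038, -0.004, 0.005]
contact_force: [-7.9, -15.3, 9.1]
finger_gap: 0.0135
grip_force: 40.1
```

```bash
python3 st.py; python3 - <<'E'
from h import *
from st import A,ic
for k in("p3","p6","p7"):
    d=dict(np.load(f"wrist_{k}.npz"));g=cv2.cvtColor(d["pixels"],cv2.COLOR_BGR2GRAY);g[255:]=0
    # straight segments roughly along board y, as bar-top height / board height
    L=cv2.createLineSegmentDetector().detect(g)[0].reshape(-1,4)
    for z in(.033,.013):
        a=(rays(d,L[:,:2],z)[:,:2]-ic)@A.T*1e3;b=(rays(d,L[:,2:],z)[:,:2]-ic)@A.T*1e3
        for p,q in zip(a,b):
            v=q-p
            if np.hypot(*v)>50 and abs(v[0])<.2*abs(v[1]): print(k,z,p.round(1),q.round(1),"lean",round(v[0]/v[1],4))
E
```

```text
t 15.1833 tcp board [58. 61.] z 20.380511295565263 F board [16.   6.4] 9.052512813403839 Mom [-3.23  1.77  0.16] yaw -4.38 tilt [-0.0079 -0.0106]
t 15.1833 tcp board [58. 61.] z 20.380511295565263 F board [16.   6.4] 9.052512813403839 Mom [-3.23  1.77  0.16] yaw -4.38 tilt [-0.0079 -0.0106]
p3 0.033 [  4.8 158.9] [-3.8 42.4] lean 0.0738
p3 0.033 [32.9  4.7] [ 33.6 143.6] lean 0.0051
p3 0.033 [-32.9 -25.5] [-32.5  50.2] lean 0.0059
p3 0.033 [-10.4  43.4] [ -3.6 142.2] lean 0.0687
p3 0.033 [ 1.2 24.8] [  9.1 136.7] lean 0.0703
p3 0.033 [57.8 88.8] [57.3  8.5] lean 0.0056
p3 0.033 [-32.6  51.9] [-32.4 106.8] lean 0.0037
p3 0.013 [  1.9 162. ] [-7.5 35.3] lean 0.0738
p3 0.013 [32.5 -5.6] [ 33.2 145.3] lean 0.0051
p3 0.013 [-39.1 -38.5] [-38.6  43.8] lean 0.0059
p3 0.013 [-14.6  36.4] [ -7.2 143.8] lean 0.0687
p3 0.013 [-2.  16.2] [  6.6 137.8] lean 0.0703
p3 0.013 [59.5 85.7] [59.  -1.6] lean 0.0056
p3 0.013 [-38.8  45.6] [-38.5 105.3] lean 0.0037
p6 0.033 [ 0.4 15.1] [  9.4 139.1] lean 0.0724
p6 0.033 [-10.5  43. ] [ -4.8 124.9] lean 0.0704
p6 0.033 [ 10.5 135.3] [ 1.7 13.3] lean 0.072

[... 258 characters left out ...]
-10.5 126.3] lean 0.0704
p6 0.013 [  6.8 138. ] [-3.2 -0.7] lean 0.072
p6 0.013 [33.6 14.1] [ 33.7 102.4] lean 0.0014
p6 0.013 [ -1.8 135.2] [-9.4 32.9] lean 0.0739
p6 0.013 [-1.8 -0.8] [  7.6 130.1] lean 0.072
p6 0.013 [  9.  130.2] [-0.5 -2.9] lean 0.0717
p7 0.033 [ 0.5 27. ] [  0.5 161.1] lean -0.0003
p7 0.033 [-12.7  42.6] [-12.6 150.2] lean 0.0005
p7 0.033 [ -5.6 157.4] [-5.9 42.8] lean 0.0028
p7 0.033 [-33.8  24.9] [-33.7 118.7] lean 0.0015
p7 0.013 [ 0.2 14.9] [1.000e-01 1.675e+02] lean -0.0003
p7 0.013 [-14.8  32.6] [-14.8 155.1] lean 0.0005
p7 0.013 [ -6.7 163.3] [-7.1 32.8] lean 0.0028
p7 0.013 [-38.9  12.5] [-38.7 119.2] lean 0.0015
p7 0.013 [-21.3 127.8] [-21.9  71.1] lean 0.0093
```

The square has reached the hard stop in x, and the loose bar's lean is within about 0.002 rad of the board edge. The picture shows the leg flush along the bar from (110,290) to (290,85). I'll add a little more push towards the fixed bar.

arm_command(claw=[0.5, 0.5, 0.5, 0.5, 0.5, 0.5, 0.5, 0.5], linear=[[-0.15, -0.15, 0], [-0.15, -0.15, 0], [0, 0, 0], [0, 0, 0], [0, 0, 0], [0, 0, 0], [0, 0, 0], [0, 0, 0]], twist=[[0, 0, 0], [0, 0, 0], [0, 0, 0], [0, 0, 0], [0, 0, 0], [0, 0, 0], [0, 0, 0], [0, 0, 0]])

```text
time: 15.85
position: [0.6713, -0.1668, 0.0205]
orientation: [0.999, -0.039, -0.001, 0.007]
contact_force: [-0.4, -20.6, 1.2]
finger_gap: 0.0134
grip_force: 40.1
```

```bash
python3 st.py; python3 - <<'E'
from h import *
from st import A,ic
d=cams.get_image("wrist");g=cv2.cvtColor(d["pixels"],cv2.COLOR_BGR2GRAY);g[255:]=0
L=cv2.createLineSegmentDetector().detect(g)[0].reshape(-1,4);z=.033
a=(rays(d,L[:,:2],z)[:,:2]-ic)@A.T*1e3;b=(rays(d,L[:,2:],z)[:,:2]-ic)@A.T*1e3
for p,q in zip(a,b):
    v=q-p
    if np.hypot(*v)>40 and abs(v[0])<.2*abs(v[1]): print(p.round(1),q.round(1),"lean",round(v[0]/v[1],4))
E
```

```text
t 15.85 tcp board [58. 61.] z 20.483474371443553 F board [13.8 15.3] 1.1705012979613834 Mom [-4.4  -0.03  0.03] yaw -4.47 tilt [-0.0021 -0.0136]
t 15.85 tcp board [58. 61.] z 20.483474371443553 F board [13.8 15.3] 1.1705012979613834 Mom [-4.4  -0.03  0.03] yaw -4.47 tilt [-0.0021 -0.0136]
[ 0.5 27.2] [  0.5 161. ] lean -0.0003
[-12.7  42.7] [-12.7 150.1] lean 0.0003
[ -5.6 157.3] [-5.9 43.2] lean 0.0029
[-33.8  24.8] [-33.7 118.6] lean 0.0015
[-18.4 123.6] [-18.9  75.1] lean 0.009
```

```bash
python3 -c "
from bench import job_done
print(job_done())"
```

```text
the job is handed in; nothing more can be done
None
```

I handed the job in at about 16 s: the square is home and still gripped at 40 N, pushing about 14 N toward the loose bar and 15 N toward the fixed bar, and the loose bar measures square within about 0.002 rad; the judge gave no verdict.

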